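# Throw the interlocked switch bank on

### The arm

A 7-joint arm with a two-finger parallel gripper is mounted at the origin on a cart in front of the work surface, level with it; the furniture and walls round the work are solid. World frame = base frame: x ahead of the robot, y to its left, z up, the work surface at z = 0. Lengths are in m, angles in rad, forces in N, time in s.
With the tool pointing down it reaches from about 0.35 to 0.9 m from the base axis. Payload 8.1 kg.
Tool frame: the origin (TCP) lies midway between the tips of the shut fingers; the grasp point (between the pads) lies arm.grasp_offset behind it (arm.grasp_offset is the distance from the TCP to the grasp point, in m); z points along the fingers, y is the line along which they close (so a half turn about z gives the same grasp; the last joint's range is limited). The gripper opens to 92 mm and grips with 3 to 60 N. Pads are 19 mm wide; open, the fingers measure 130 mm over their backs; the gripper's body (75 mm by 190 mm) begins 47 mm behind the grasp point.
Start: joints at [1.056, 0.434, 0.025, 1.573, -0.012, 1.134, -0.075], TCP at [0.25, -0.573, 0.227] pointing down, gripper open.
Joint ranges: [-2.62, 2.62], [-0.44, 2.09], [-1.27, 1.32], [0.08, 2.57], [-1.32, 4.46], [0.12, 2], [-2.74, 2.74]. Speed limits (rad/s): [2.22, 2.22, 3.01, 3.01, 3.14, 3.14, 3.14].

### API

Orientations are given as a rotation vector (axis times angle).
In Python, from cell import observe, imaging, arm gives the robot as it stands.
- The arm moves only by the tool apply_moves, never from a script. Its argument "commands" is a list of rows, each a list of 5 numbers: the opening in per cent of the stroke, from 0 (shut) to 100 (fully open), then the shift along the world's x, y, z in units of 0.06 m (1.0 is 0.06 m), then the turn about the world's z in units of 0.5 rad (1.0 is 0.5 rad). A call has 1 to 12 rows; each row shifts and turns the commanded pose from where the row before left it; what a row does not reach is not made up. A row lasts 1/8 s, in which the tool goes at most 62.5 mm and 10.7 degrees, less where a joint would pass 70% of its speed; a pose out of reach is approached as far as the arm can. A call with a number of a shift or a turn outside -1 to 1 is refused whole. A call with a gripper value outside its range is refused whole. The fingers move at their own pace and stop on an object; "newtons" is the grip in N (left out, the last holds). Time passes only in rows, so rows that do not move let the fingers close. It gives the time, the measured TCP pose, the force, the opening and the grip force at its end, in the units of the state.
- observe(): the state, without advancing time (a new reading comes with each control period).
- imaging.get_image(name): name is "side" or "top" or "wrist"; returns (picture, depth): 420x560x3 uint8, red, green, blue; 420x560 float32, m along the optical axis (not along the pixel's ray), 0 where there is no reading.
- imaging.camera_params(name): a dict with "camera_matrix" (3x3 intrinsics, pixels), "origin" and "rotation" of the camera in the world; the wrist camera has in their place "tool_from_camera" (4x4, takes a point from camera to tool coordinates, whose origin is the TCP and whose axes are the flange's). Camera axes: x right, y up, looking along -z (the intrinsics and any distortion apply to the point x, -y, -z); pixel columns grow to the right and rows downward; lengths in m; the calibration is good to about 2 mm. A picture is of the moment at which its call begins: read the wrist's pose just before it. camera_params takes no time and is no camera call.
- arm.sign_off(): hands the job in; it is judged then, once.
The state is a dict: "clock": time; "joints": joint angles; "dq": joint speeds; "joint_efforts": joint torques, N m; "position": TCP position; "ee_rot": TCP orientation; "force": force on the tool from outside, world axes, zero at the start; "ft_torque": the same for the moment, N m; "width": opening from 0.0 (shut) to 1.0 (fully open); "gripper_force": force on a finger pad.
Only numpy, scipy, OpenCV 4.12 (cv2) and the standard library are available. Lean on these libraries where they do the work, as an engineer would, in place of code of your own. Each camera call takes 0.05 s, during which the arm holds its last target. There are 200 camera calls.

### The job

All three levers of the switch bank are off, leaning toward the robot: throw every one fully on, over away from the robot to its stop, and leave them there. A hidden interlock allows only one order, different each time, so feel gently for the lever that is free, throw it, then feel for the next; leave a lever that is blocked and never force anything on the bank (keep to about 20 N). Do not disturb the things beside it.

Things in the scene. Friction and masses are not known exactly. Their poses are not given: they have to be found in the camera images.
- switch_bank: Grey steel box with three levers, fixed on the bench. 110 mm deep (own x) x 250 mm wide (own y) x 75 mm high, flanges 284 mm over all. Origin: centre of its underside; own x points away from the robot (levers are thrown on that way), own y to its left. Levers at own y = +80, 0, -80 mm; level pivots along own y at own x = 0, 65 mm above the bench. Over 25 N of robot contact on any part damages it.
- row (a point): Middle lever's pivot: own x = 0, y = 0, 65 mm above the bench; own axes as the switch bank's. The interlock below it cannot be seen and differs each time: one of the six orders of the levers works. At first one lever is free; a second comes free once the first is fully on (above 0.9 rad), the third once the second is. A thrown lever stays on.
- lever_left (a joint): left (+y side) lever, rad: 0 off, leaning 0.5 toward the robot; grows when thrown; sprung stop from about 1.03, leaning 0.5 away; fully on = above 0.9. Free: steady friction 0.22 N m (2 to 5 N at the handle, pushed along its arc), stays where left. Blocked: gives about 0.06 rad, then a spring of 9 N m/rad (about 0.8 N per mm at the handle) adds to the friction; it mostly springs back. The on stop feels the same.
- lever_mid (a joint): middle lever, rad: 0 off, leaning 0.5 toward the robot; grows when thrown; sprung stop from about 1.03, leaning 0.5 away; fully on = above 0.9. Free: steady friction 0.22 N m (2 to 5 N at the handle, pushed along its arc), stays where left. Blocked: gives about 0.06 rad, then a spring of 9 N m/rad (about 0.8 N per mm at the handle) adds to the friction; it mostly springs back. The on stop feels the same.
- lever_right (a joint): right (-y side) lever, rad: 0 off, leaning 0.5 toward the robot; grows when thrown; sprung stop from about 1.03, leaning 0.5 away; fully on = above 0.9. Free: steady friction 0.22 N m (2 to 5 N at the handle, pushed along its arc), stays where left. Blocked: gives about 0.06 rad, then a spring of 9 N m/rad (about 0.8 N per mm at the handle) adds to the friction; it mostly springs back. The on stop feels the same.
- grip_left (a point): Middle of the left (+y side) lever's T-handle: black bar 46 mm long (along the bank's own y), 18 mm thick, 110 mm from the pivot on a 10 mm steel shank (15 mm sleeve on its last 18 mm). About 162 mm above the bench when off or fully on, 175 mm when upright; travels about 105 mm. All three levers look the same; 34 mm free between neighbouring handles.
- grip_mid (a point): Middle of the middle lever's T-handle: black bar 46 mm long (along the bank's own y), 18 mm thick, 110 mm from the pivot on a 10 mm steel shank (15 mm sleeve on its last 18 mm). About 162 mm above the bench when off or fully on, 175 mm when upright; travels about 105 mm. All three levers look the same; 34 mm free between neighbouring handles.
- grip_right (a point): Middle of the right (-y side) lever's T-handle: black bar 46 mm long (along the bank's own y), 18 mm thick, 110 mm from the pivot on a 10 mm steel shank (15 mm sleeve on its last 18 mm). About 162 mm above the bench when off or fully on, 175 mm when upright; travels about 105 mm. All three levers look the same; 34 mm free between neighbouring handles.
- screw_box: Loose small white cardboard box, 60 x 101 x 32 mm, standing to the left of the switch bank; origin at the centre of its underside. To be left alone.
- tape_measure: Loose yellow and black tape measure, 36 x 70 x 63 mm, standing to the right of the switch bank; origin at the centre of its underside. To be left alone.

How it is judged:
By the outcome, as a careful person would: the job done as asked, in the order asked, and still so for the second after the job is handed in, with the robot touching nothing.
It also fails if it takes over 72 s, if anything falls off the work surface, if the arm or the gripper's body presses on something with over 40 N, if the wrist force passes 120 N, or if a joint passes its speed limit or range.

## Working session

There is one attempt and no reset: what is moved stays moved. The work goes in short steps, Python scripts to look and compute and a tool call to move; the robot and the scene stay as the last step left them, time stands still between calls to the robot, and variables do not carry over. Pictures are saved under pics/ and viewed, at most 10 in all, crops included, and the job is handed in when it is done.

Besides the shell and the picture viewer there is one more tool, called after ">>>" as name(argument=value, ...) on one line, values as JSON. apply_moves: Moves the arm, as the interface text tells. Its arguments: {"type":"object","properties":{"commands":{"type":"array"},"newtons":{"type":"number"}},"required":["commands"]}

```bash
mkdir -p pics; cat > h.py <<'E'
import numpy as np, cv2
from cell import observe, imaging, arm
def pts(name):
    im,d=imaging.get_image(name); p=imaging.camera_params(name); K=np.array(p["camera_matrix"])
    v,u=np.mgrid[:d.shape[0],:d.shape[1]]
    c=np.stack([(u-K[0,2])/K[0,0]*d,-(v-K[1,2])/K[1,1]*d,-d],-1)
    return im,d,c@np.array(p["rotation"]).T+np.array(p["origin"])
E
python3 - <<'E'
from h import *
for n in ("top","side"):
    im,d,P=pts(n); cv2.imwrite(f"pics/{n}.png",im[...,::-1]); np.save(f"/tmp/{n}.npy",P); print(n,{k:v for k,v in imaging.camera_params(n).items()})
s=observe();print(s, arm.grasp_offset)
E
```

```text
Traceback (most recent call last):
  File "h.py", line 7, in pts
    return im,d,c@np.array(p["rotation"]).T+np.array(p["origin"])
                ~~~~~~~~~~~~~~~~~~~~~~~~~~~^~~~~~~~~~~~~~~~~~~~~~
ValueError: operands could not be broadcast together with shapes (420,560) (3,)
```

```bash
sed -i 's/np.array(p\["rotation"\])/cv2.Rodrigues(np.array(p["rotation"],float))[0]/' h.py
python3 - <<'E'
from h import *
for n in ("top","side"):
    print(n,imaging.camera_params(n))
    im,d,P=pts(n); cv2.imwrite(f"pics/{n}.png",im[...,::-1]); np.save(f"/tmp/{n}.npy",P)
    m=(P[...,2]>.14)&(P[...,2]<.2)&(d>0)&(im.max(2)<70)
    k,l,st,ce=cv2.connectedComponentsWithStats(m.astype(np.uint8))
    for i in range(1,k):
        if st[i,4]>40: print(st[i],np.median(P[l==i],0))
s=observe();print(s, arm.grasp_offset)
E
```

```text
top {'camera_matrix': array([[462.91426083,   0.        , 282.442838  ],
       [  0.        , 462.91426083, 213.18922672],
       [  0.        ,   0.        ,   1.        ]]), 'origin': array([0.43373575, 0.03042327, 1.01317059]), 'rotation': array([ 0.0991033 , -0.1206831 , -1.54038767])}
[442  22  28  25 161] [ 0.91353022 -0.30661704  0.14799625]
[489  25  36  27 133] [ 0.90659488 -0.3998482   0.14494059]
[246  73  24  24 305] [0.80837807 0.0765465  0.14969463]
[  0 134   4  30  61] [0.65672281 0.56143225 0.14425777]
[292 227  24  13 214] [ 0.51589396 -0.01848501  0.16821209]
[248 231  25  13 217] [0.50635901 0.0599406  0.16842596]
[205 235  24  14 227] [0.49638648 0.13936625 0.16859462]
[522 246  30   9 175] [ 0.49719728 -0.44708585  0.16989318]
side {'camera_matrix': array([[385.21907513,   0.        , 280.36322867],
       [  0.        , 385.21907513, 211.866764  ],
       [  0.        ,   0.        ,   1.        ]]), 'origin': array([0.48001807, 0.87234485, 0.58300881]), 'rotation': array([ 0.05835603, -1.53387137, -2.63369567])}
[331  77  18  15 199] [ 0.37311377 -1.2396807  
[... 696 characters left out ...]
([ 1.05636148,  0.43506204,  0.02494794,  1.5738436 , -0.01157776,
        1.13402023, -0.07505802]), 'dq': array([-1.74777719e-03,  2.37497257e-04,  2.06747014e-03, -1.99576998e-03,
        7.89233780e-05, -8.85693004e-04,  9.63791975e-04]), 'joint_efforts': array([ 1.85381788e-03, -6.68262577e+01,  9.85945165e-01, -3.14688098e+01,
       -6.05634903e-02,  3.94553994e-02,  2.36853587e-06]), 'position': array([ 0.24999732, -0.57241435,  0.22614273]), 'ee_rot': array([-3.07411067e+00, -6.42125513e-01,  5.60976948e-04]), 'force': array([ 0.52395323, -0.1522135 , -0.0433605 ]), 'ft_torque': array([ 0.03448165,  0.01744062, -0.04696914]), 'gripper_force': 0.0, 'width': 0.9993043223632961} 0.0188
```

View pics/top.png

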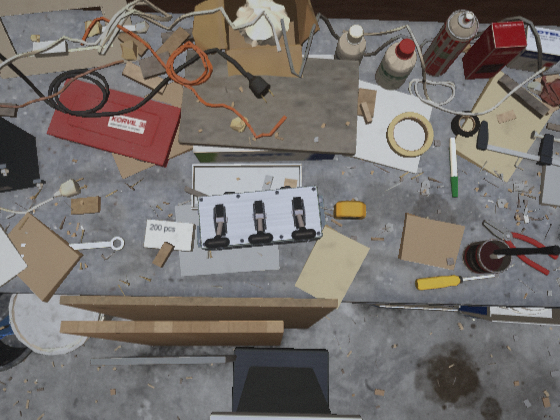

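View pics/side.png

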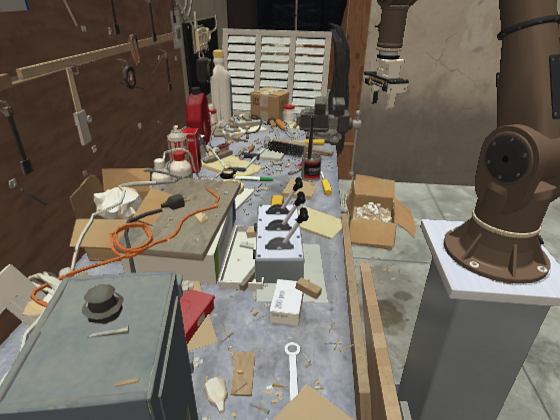

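Top view: black T-handles at (216,240), (260,237) and (303,233), white box at (170,235), tape measure at (350,210). The side view shows the three levers leaning toward the robot at (297–305,185–215). The 80 mm spacing checks out, as does the ~0.168 height of the bar tops. The bank's yaw is about 0.123 rad. I'll approach the right lever first with the fingers shut.

>>> apply_moves(commands=[[0,0.308,0.761,0,-0.2],[0,0.308,0.761,0,-0.2],[0,0.308,0.761,0,-0.18],[0,0.308,0.761,0,0],[0,0.308,0.761,0,0],[0,0.308,0.761,0,0],[0,0.308,0.761,0,0],[0,0.308,0.761,0,0],[0,0.308,0.761,0,0],[0,0.308,0.761,0,0],[0,0.308,0.761,0,0],[0,0.308,0.761,0,0]], newtons=20)

```text
clock: 1.65
position: [0.4722, -0.0234, 0.2267]
ee_rot: [3.136, 0.191, -0.0]
force: [1.3, -0.5, 0.0]
width: 0.002
gripper_force: 0.0
```

```bash
python3 - <<'E'
from h import *
im,d,P=pts("top"); cv2.imwrite("pics/top2.png",cv2.resize(im[150:300,150:400,::-1],(750,450)))
s=observe();print(s["clock"],s["position"],s["ee_rot"],s["force"],s["width"])
E
```

```text
1.7 [ 0.4743344  -0.01624125  0.22703097] [-3.13162471 -0.20121982 -0.00363738] [2.87220548 7.06998325 0.35538327] 0.0012477167789662028
```

View pics/top2.png

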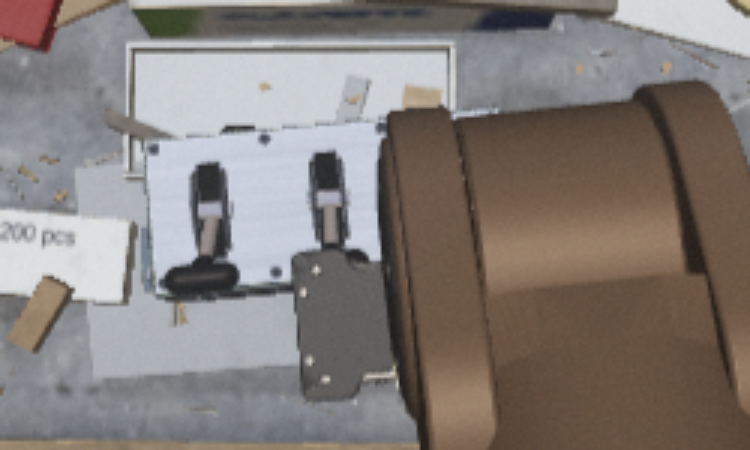

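The crop shows the gripper behind the right lever at (340,325), with the left handle at (200,277) and the middle one at (330,255) untouched. Next I lower the tool, let it settle and read the baseline force.

>>> apply_moves(commands=[[0,0,0,-0.4,0],[0,0,0,-0.4,0],[0,0,0,-0.38,0],[0,0,0,0,0],[0,0,0,0,0],[0,0,0,0,0],[0,0.165,0.02,0,0],[0,0.165,0.02,0,0],[0,0,0,0,0],[0,0,0,0,0]])

```text
clock: 2.95
position: [0.4916, -0.0224, 0.1558]
ee_rot: [-3.136, -0.191, 0.001]
force: [0.3, -0.7, -0.9]
width: 0.003
gripper_force: 0.0
```

>>> apply_moves(commands=[[0,0.1,0.012,0,0],[0,0.1,0.012,0,0],[0,0,0,0,0],[0,0,0,0,0]])

```text
clock: 3.45
position: [0.5036, -0.0211, 0.1559]
ee_rot: [3.136, 0.191, -0.0]
force: [-2.1, -0.4, 1.6]
width: 0.01
gripper_force: 1.0
```

>>> apply_moves(commands=[[0,0.07,0.008,0,0],[0,0.07,0.008,0,0],[0,0,0,0,0],[0,0,0,0,0]])

```text
clock: 3.95
position: [0.5102, -0.0203, 0.1557]
ee_rot: [3.135, 0.191, -0.006]
force: [-9.4, -1.5, 6.9]
width: 0.006
gripper_force: 4.6
```

The right lever resists at about 9 to 11 N, so it's blocked. I'll back off and slide behind the middle lever.

>>> apply_moves(commands=[[0,-0.25,-0.03,0,0],[0,-0.35,-0.04,0,0],[0,-0.055,0.44,0,0],[0,-0.055,0.44,0,0],[0,-0.055,0.44,0,0],[0,0,0,0,0],[0,0,0,0,0],[0,0.17,0.02,0,0],[0,0.17,0.02,0,0],[0,0.1,0.012,0,0],[0,0,0,0,0],[0,0,0,0,0]])

```text
clock: 5.45
position: [0.493, 0.0581, 0.1559]
ee_rot: [-3.136, -0.191, -0.001]
force: [-0.6, 0.9, 0.1]
width: 0.004
gripper_force: 0.0
```

>>> apply_moves(commands=[[0,0.08,0.01,0,0],[0,0.08,0.01,0,0],[0,0,0,0,0],[0,0,0,0,0]])

```text
clock: 5.95
position: [0.5028, 0.0594, 0.156]
ee_rot: [-3.136, -0.191, -0.002]
force: [-0.4, -0.8, -1.0]
width: 0.007
gripper_force: 0.0
```

>>> apply_moves(commands=[[0,0.08,0.01,0,0],[0,0.08,0.01,0,0],[0,0,0,0,0],[0,0,0,0,0]])

```text
clock: 6.45
position: [0.5123, 0.0606, 0.156]
ee_rot: [-3.136, -0.191, -0.001]
force: [-0.7, 0.4, 0.3]
width: 0.006
gripper_force: 0.0
```

```bash
python3 - <<'E'
from h import *
im,d,P=pts("side"); cv2.imwrite("pics/side2.png",cv2.resize(im[120:300,200:400,::-1],(660,594)))
print(observe()["force"])
E
```

```text
[-1.07431976 -0.04811022  0.45728582]
```

View pics/side2.png

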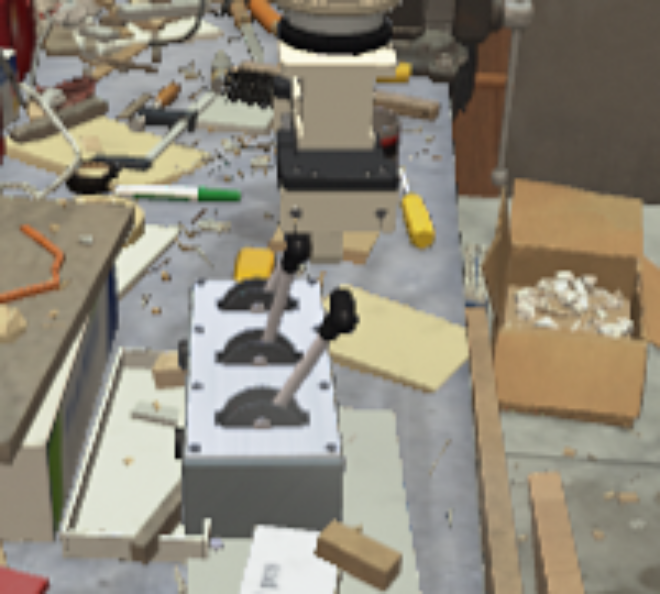

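The crop shows the middle lever (handle at 295,250) already more upright than the left one (340,305), so it's free. I'll throw it.

>>> apply_moves(commands=[[0,0.13,0.016,0.03,0],[0,0.13,0.016,0.03,0],[0,0.13,0.016,0.03,0],[0,0.13,0.016,0,0],[0,0.13,0.016,0,0],[0,0.13,0.016,0,0],[0,0.13,0.016,-0.03,0],[0,0.13,0.016,-0.03,0],[0,0.13,0.016,-0.03,0],[0,0,0,0,0],[0,0,0,0,0]])

```text
clock: 7.88
position: [0.5824, 0.0691, 0.1561]
ee_rot: [3.136, 0.191, 0.001]
force: [0.9, 0.2, 0.4]
width: 0.006
gripper_force: 0.0
```

>>> apply_moves(commands=[[0,0.07,0.009,0,0],[0,0.07,0.009,0,0],[0,0,0,0,0],[0,0,0,0,0]])

```text
clock: 8.38
position: [0.5905, 0.0701, 0.1559]
ee_rot: [3.136, 0.191, 0.0]
force: [-2.8, -0.3, -0.2]
width: 0.005
gripper_force: 0.9
```

>>> apply_moves(commands=[[0,0.05,0.006,0,0],[0,0.05,0.006,0,0],[0,0,0,0,0]])

```text
clock: 8.75
position: [0.5954, 0.0707, 0.1552]
ee_rot: [3.135, 0.191, -0.004]
force: [-4.9, -0.6, -4.7]
width: 0.008
gripper_force: 2.5
```

>>> apply_moves(commands=[[0,0.05,0.006,0,0],[0,0.05,0.006,0,0],[0,0,0,0,0]])

```text
clock: 9.12
position: [0.5987, 0.0711, 0.1537]
ee_rot: [3.135, 0.192, -0.013]
force: [-9.6, -1.5, -8.1]
width: 0.007
gripper_force: 5.3
```

The middle lever is at its stop. I'll retract and feel the left one.

>>> apply_moves(commands=[[0,-0.5,-0.06,0,0],[0,-0.75,-0.09,0,0],[0,-0.75,-0.09,0,0],[0,-0.06,0.45,0,0],[0,-0.06,0.45,0,0],[0,-0.06,0.45,0,0],[0,0,0,0,0],[0,0.12,0.015,0,0],[0,0.12,0.015,0,0],[0,0,0,0,0],[0,0,0,0,0]])

```text
clock: 10.5
position: [0.4866, 0.1392, 0.1559]
ee_rot: [3.136, 0.189, 0.001]
force: [-0.3, 0.0, -0.1]
width: 0.002
gripper_force: 0.3
```

>>> apply_moves(commands=[[0,0.08,0.01,0,0],[0,0.08,0.01,0,0],[0,0,0,0,0]])

```text
clock: 10.88
position: [0.4957, 0.1409, 0.1559]
ee_rot: [3.136, 0.19, -0.0]
force: [-1.9, -1.3, 1.5]
width: 0.007
gripper_force: 1.3
```

>>> apply_moves(commands=[[0,0.04,0.005,0,0],[0,0.04,0.005,0,0],[0,0,0,0,0]])

```text
clock: 11.25
position: [0.5006, 0.1418, 0.156]
ee_rot: [3.136, 0.191, 0.0]
force: [-2.8, -1.8, 1.8]
width: 0.004
gripper_force: 1.7
```

>>> apply_moves(commands=[[0,0.05,0.006,0,0],[0,0.05,0.006,0,0],[0,0,0,0,0]])

```text
clock: 11.62
position: [0.507, 0.1427, 0.156]
ee_rot: [-3.135, -0.191, -0.001]
force: [-1.3, -0.7, 1.3]
width: 0.006
gripper_force: 0.9
```

The left lever is free, so I throw it.

>>> apply_moves(commands=[[0,0.13,0.016,0.03,0],[0,0.13,0.016,0.03,0],[0,0.13,0.016,0.03,0],[0,0.13,0.016,0,0],[0,0.13,0.016,0,0],[0,0.13,0.016,0,0],[0,0.13,0.016,-0.03,0],[0,0.13,0.016,-0.03,0],[0,0.13,0.016,-0.03,0],[0,0,0,0,0],[0,0,0,0,0]])

```text
clock: 13.0
position: [0.5775, 0.1514, 0.1565]
ee_rot: [-3.135, -0.191, -0.003]
force: [-0.2, 1.5, -0.2]
width: 0.004
gripper_force: 0.0
```

>>> apply_moves(commands=[[0,0.08,0.01,0,0],[0,0.08,0.01,0,0],[0,0,0,0,0]])

```text
clock: 13.38
position: [0.5854, 0.1522, 0.1552]
ee_rot: [3.135, 0.191, -0.004]
force: [-5.0, 0.5, -3.6]
width: 0.005
gripper_force: 2.3
```

>>> apply_moves(commands=[[0,0.04,0.005,0,0],[0,0.04,0.005,0,0],[0,0,0,0,0]])

```text
clock: 13.75
position: [0.5879, 0.1525, 0.1541]
ee_rot: [3.134, 0.192, -0.011]
force: [-8.6, -0.4, -6.6]
width: 0.004
gripper_force: 4.7
```

The left lever is at its stop too. Now the right one.

>>> apply_moves(commands=[[0,-0.5,-0.06,0,0],[0,-0.75,-0.09,0,0],[0,-0.75,-0.09,0,0],[0,0.11,-0.885,0,0],[0,0.11,-0.885,0,0],[0,0.11,-0.885,0,0],[0,0,0,0,0],[0,0.13,0.016,0,0],[0,0.13,0.016,0,0],[0,0,0,0,0],[0,0,0,0,0]])

```text
clock: 15.12
position: [0.5066, -0.018, 0.1559]
ee_rot: [-3.135, -0.193, -0.0]
force: [-0.8, 1.1, -0.2]
width: 0.003
gripper_force: 0.0
```

>>> apply_moves(commands=[[0,0.05,0.006,0,0],[0,0.05,0.006,0,0],[0,0,0,0,0]])

```text
clock: 15.5
position: [0.5124, -0.018, 0.1559]
ee_rot: [-3.136, -0.191, 0.001]
force: [-3.0, -0.2, 1.7]
width: 0.004
gripper_force: 1.4
```

>>> apply_moves(commands=[[0,0.05,0.006,0,0],[0,0.05,0.006,0,0],[0,0,0,0,0]])

```text
clock: 15.88
position: [0.519, -0.0174, 0.156]
ee_rot: [3.136, 0.191, 0.001]
force: [-1.1, -0.4, 0.5]
width: 0.005
gripper_force: 0.6
```

>>> apply_moves(commands=[[0,0.13,0.016,0.03,0],[0,0.13,0.016,0.03,0],[0,0.13,0.016,0.03,0],[0,0.13,0.016,0,0],[0,0.13,0.016,0,0],[0,0.13,0.016,0,0],[0,0.13,0.016,-0.03,0],[0,0.13,0.016,-0.03,0],[0,0.13,0.016,-0.03,0],[0,0,0,0,0],[0,0,0,0,0]])

```text
clock: 17.25
position: [0.5889, -0.0087, 0.156]
ee_rot: [3.136, 0.191, 0.001]
force: [0.3, -0.1, 0.0]
width: 0.004
gripper_force: 0.0
```

>>> apply_moves(commands=[[0,0.09,0.011,0,0],[0,0.09,0.011,0,0],[0,0,0,0,0]])

```text
clock: 17.62
position: [0.5997, -0.0074, 0.1557]
ee_rot: [3.136, 0.191, -0.0]
force: [-2.1, -0.8, -0.9]
width: 0.005
gripper_force: 0.7
```

>>> apply_moves(commands=[[0,0.05,0.006,0,0],[0,0.05,0.006,0,0],[0,0,0,0,0]])

```text
clock: 18.0
position: [0.6047, -0.0067, 0.1554]
ee_rot: [3.136, 0.191, -0.003]
force: [-4.7, -1.4, -3.9]
width: 0.003
gripper_force: 2.4
```

>>> apply_moves(commands=[[0,0.05,0.006,0,0],[0,0.03,0.004,0,0],[0,0,0,0,0]])

```text
clock: 18.38
position: [0.6075, -0.0065, 0.1544]
ee_rot: [3.135, 0.191, -0.009]
force: [-9.5, -1.0, -6.8]
width: 0.005
gripper_force: 4.5
```

>>> apply_moves(commands=[[0,-0.5,-0.06,0,0],[0,-0.75,-0.09,0,0],[0,-0.75,-0.09,0,0],[0,-0.5,-0.06,0.5,0],[0,0,-0.7,0.7,0],[0,-0.3,-0.9,0,0],[0,-0.3,-0.9,0,0],[0,-0.3,-0.9,0,0],[0,-0.3,-0.9,0,0],[0,0,0,0,0],[0,0,0,0,0]])

```text
clock: 19.75
position: [0.3893, -0.282, 0.2286]
ee_rot: [3.135, 0.191, 0.004]
force: [-0.3, 0.6, -0.0]
width: 0.008
gripper_force: 0.0
```

```bash
python3 - <<'E'
from h import *
im,d,P=pts("top"); cv2.imwrite("pics/top3.png",cv2.resize(im[150:300,130:380,::-1],(750,450)))
m=(P[...,2]>.14)&(P[...,2]<.2)&(d>0)&(im.max(2)<70)
k,l,st,ce=cv2.connectedComponentsWithStats(m.astype(np.uint8))
yaw=.123
for i in range(1,k):
    q=np.median(P[l==i],0)
    if st[i,4]>40 and abs(q[1]-.06)<.12: print(q,"own x",(q[:2]-[.559,.066])@[np.cos(yaw),np.sin(yaw)])
E
```

```text
[0.80833509 0.07642542 0.14972217] own x 0.2487304721983852
[ 0.62205518 -0.00582065  0.16580452] own x 0.053767118319847554
[0.61198627 0.07313603 0.16606859] own x 0.05346148245753866
[0.60311157 0.15120509 0.16579342] own x 0.054232132668876276
```

View pics/top3.png

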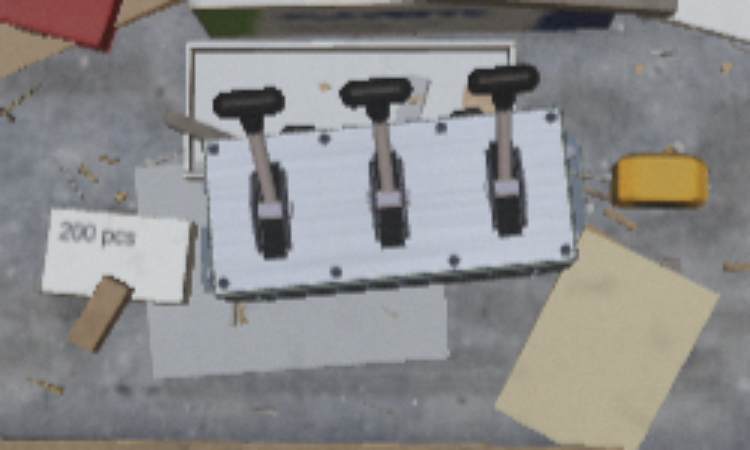

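The crop shows all three handles thrown away from the robot, at (248,103), (376,93) and (503,80). Each measures about 54 mm past its pivot, which is at the stop. The white box (120,255) and the tape measure (660,180) are undisturbed.

```bash
python3 -c "
from cell import arm; print(arm.sign_off())"
```

```text
the job is handed in; nothing more can be done
None
```

All three levers are thrown fully on to their stops, in the order middle, left, right; force readings stayed under about 13 N, the box and tape measure were not disturbed, and the job is handed in.

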